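# Count three sample tubes on the tilting counting board

### The job

The vial carrier blocks the counting board: slide it along the bench, never lifting it, into the green-outlined parking bay, squarely inside the outline, without it or the robot touching the pipette-tip box or the vial rack and without disturbing the other things on the bench. Then tilt the counting board by its handle so that the tubes roll out of the channel and fill all three pockets, and tip it the other way so that the two excess tubes roll back into the channel. Never touch the tubes; leave the board level and let go.

Things in the scene. Friction and masses are not known exactly. Their poses are not given: they have to be found in the camera images.
- board_pivot (a point): Middle of the blue counting board, on its hinge axis, at deck level (110 mm above the bench); the frame tilts with the board. x: along the board from channel end to far end; y: along the hinge; z: up from the deck. Board x -130 to 130 mm, 98 mm wide, low walls to 20 mm (far end 28 mm) above the deck. Channel: x -124 to -16 mm, then three pockets, then a flat end shelf from x 74 to 124 mm.
- board (a joint): Tilt of the board, rad: 0 level, + far end down and handle up, - channel end down; stops at -0.5 and 0.5. Friction hinge (0.7 N m, 5 N at the handle) that stays where it is left. The channel floor falls 0.12 rad to the end wall, so tubes leave it only beyond that tilt; excess tubes pass over filled pockets from about 0.4, either way; seated ones stay. Tubes may jam: rock again.
- stand: Grey base of the counting board, fixed to the bench, 160 (x) x 150 (y) x 12 mm, with two aluminium posts 50 mm along x, 122 mm high, 134 mm apart over all in y, that carry the hinge 110 mm above the bench. Origin at the middle of its underside, straight below board_pivot; x towards the far end of the board. Place and heading vary.
- board_handle (a point): Middle of the round steel handle bar above the channel end of the board: 14 mm in diameter, 100 mm long, parallel to the hinge (point y); it lies at x -145 mm, z +70 mm from board_pivot in the board's frame (180 mm above the bench when level) and swings about that hinge. About 50 mm of free space below it; a thin post at each end of it. It may turn between the fingers.
- pocket1 (a point): Centre of a tube seated in pocket 1 (nearest the channel, x 3 mm from board_pivot): a slot across the board, 22 mm wide, 20 mm deep, that holds one tube with its top flush with the deck; point 10 mm below the deck. Moves with the board.
- pocket2 (a point): Centre of a tube seated in pocket 2 (the middle one, x 33 mm): a slot across the board, 22 mm wide, 20 mm deep, that holds one tube with its top flush with the deck; point 10 mm below the deck. Moves with the board.
- pocket3 (a point): Centre of a tube seated in pocket 3 (nearest the far end, x 63 mm): a slot across the board, 22 mm wide, 20 mm deep, that holds one tube with its top flush with the deck; point 10 mm below the deck. Moves with the board.
- tube1_c (a point): Sealed white (tube 5: grey) sample tube with round ends, diameter 20 mm, 78 mm long, one end wrapped by a coloured cap; point at its centre. About 40 g. Starts lying across the channel of the counting board and rolls freely. Cap red.
- tube2_c (a point): Sealed white (tube 5: grey) sample tube with round ends, diameter 20 mm, 78 mm long, one end wrapped by a coloured cap; point at its centre. About 40 g. Starts lying across the channel of the counting board and rolls freely. Cap yellow.
- tube3_c (a point): Sealed white (tube 5: grey) sample tube with round ends, diameter 20 mm, 78 mm long, one end wrapped by a coloured cap; point at its centre. About 40 g. Starts lying across the channel of the counting board and rolls freely. Cap green.
- tube4_c (a point): Sealed white (tube 5: grey) sample tube with round ends, diameter 20 mm, 78 mm long, one end wrapped by a coloured cap; point at its centre. About 40 g. Starts lying across the channel of the counting board and rolls freely. Cap orange.
- tube5_c (a point): Sealed white (tube 5: grey) sample tube with round ends, diameter 20 mm, 78 mm long, one end wrapped by a coloured cap; point at its centre. About 40 g. Starts lying across the channel of the counting board and rolls freely. Cap white.
- carrier_c (a point): Loose grey vial carrier: block 110 (its x) x 80 (its y) mm with two rows of amber vials with white caps to 76 mm high, and an upright orange grip tab in the middle; about 0.4 kg, smooth underside (friction about 0.25). Site at its middle, 38 mm above its underside; starts standing on the bench partly under the far end of the board, where it blocks the tilt.
- carrier_grip (a point): Grip point on the carrier's orange tab, over the carrier's middle, 112 mm above its underside. The tab is 46 mm long (x), 12 mm thick (y: close the fingers along y) and ends 131 mm above the underside; the vial caps beside it, 15 mm away from its middle plane and beyond, reach 76 mm high.
- bay_c (a point): Centre of the carrier's parking bay: a flat white rectangle with green outline painted on the bench, clear area 134 (its x) x 104 (its y) mm. The carrier may be turned half round in it.
- tipbox: Blue pipette-tip box with clear lid, fixed to the bench: 80 (its x) x 110 (its y) mm, 68 mm high; origin at the middle of its underside. Must not be touched.
- rack: Yellow rack of green vials, fixed to the bench: 60 (its x) x 90 (its y) mm, 68 mm high; origin at the middle of its underside. Must not be touched.
- stain: Loose amber stain bottle, diameter 54 mm, 105 mm high; origin at the middle of its underside. A bystander.
- beaker: Loose glass beaker, diameter 72 mm, 85 mm high; origin at the middle of its underside. A bystander.
- dishes: Loose stack of three petri dishes, diameter 92 mm, 41 mm high; origin at the middle of its underside. A bystander.
- slidebox: Loose wooden slide box 85 (x) x 170 (y) mm, 32 mm high; origin at the middle of its underside. A bystander.
- objective: Loose steel objective lens standing upright, diameter 34 mm, 60 mm high; origin at the middle of its underside. A bystander.
There are look-alikes about, which are no part of the job. What is shaped like the part that bears tube3_c but blue or turquoise is not meant. Leave any yellow look-alike of the part that bears carrier_c alone.

How it is judged:
On the way, in this order (a step that is already met when the one before it is completed fails the run):
1. the carrier stands in the parking bay (centre within 18 mm, turned less than 0.25 rad out of square) (horizontal distance between carrier_c and bay_c below 0.018 m and angle between the x axis of carrier_c and the x axis of bay_c, either way round below 0.25 rad and angle between carrier_c's own z axis and vertical below 0.1 rad), for 0.2 s.
2. the board is tilted more than 0.2 rad towards the far end (value of joint board above 0.2 rad), for 0.1 s.
3. the board is tipped more than 0.2 rad back towards the channel (value of joint board below -0.2 rad), for 0.1 s.
At the end, for the whole second after the job is handed in: Carrier in the bay (centre within 18 mm, within 0.25 rad of square, standing flat); each of the three pockets holds a tube (centre within 12 mm of its seat) and the other two tubes lie in the channel; board within 0.09 rad of level; tubes and carrier at rest (all of step 1 and distance between any of tube1_c, tube2_c, tube3_c, tube4_c, tube5_c and pocket1 below 0.012 m and distance between any of tube1_c, tube2_c, tube3_c, tube4_c, tube5_c and pocket2 below 0.012 m and distance between any of tube1_c, tube2_c, tube3_c, tube4_c, tube5_c and pocket3 below 0.012 m and ((x of tube1_c in the frame of board_pivot between -0.124 and -0.018 m and z of tube1_c in the frame of board_pivot between -0.015 and 0.013 m and y of tube1_c in the frame of board_pivot between -0.04 and 0.04 m) or distance between tube1_c and pocket1 below 0.012 m or distance between tube1_c and pocket2 below 0.012 m or distance between tube1_c and pocket3 below 0.012 m) and ((x of tube2_c in the frame of board_pivot between -0.124 and -0.018 m and z of tube2_c in the frame of board_pivot between -0.015 and 0.013 m and y of tube2_c in the frame of board_pivot between -0.04 and 0.04 m) or distance between tube2_c and pocket1 below 0.012 m or distance between tube2_c and pocket2 below 0.012 m or distance between tube2_c and pocket3 below 0.012 m) and ((x of tube3_c in the frame of board_pivot between -0.124 and -0.018 m and z of tube3_c in the frame of board_pivot between -0.015 and 0.013 m and y of tube3_c in the frame of board_pivot between -0.04 and 0.04 m) or distance between tube3_c and pocket1 below 0.012 m or distance between tube3_c and pocket2 below 0.012 m or distance between tube3_c and pocket3 below 0.012 m) and ((x of tube4_c in the frame of board_pivot between -0.124 and -0.018 m and z of tube4_c in the frame of board_pivot between -0.015 and 0.013 m and y of tube4_c in the frame of board_pivot between -0.04 and 0.04 m) or distance between tube4_c and pocket1 below 0.012 m or distance between tube4_c and pocket2 below 0.012 m or distance between tube4_c and pocket3 below 0.012 m) and ((x of tube5_c in the frame of board_pivot between -0.124 and -0.018 m and z of tube5_c in the frame of board_pivot between -0.015 and 0.013 m and y of tube5_c in the frame of board_pivot between -0.04 and 0.04 m) or distance between tube5_c and pocket1 below 0.012 m or distance between tube5_c and pocket2 below 0.012 m or distance between tube5_c and pocket3 below 0.012 m) and value of joint board between -0.09 and 0.09 rad and linear speed of each of tube1, tube2, tube3, tube4, tube5 below 0.03 m/s and linear speed of carrier below 0.02 m/s); the robot touches nothing.
It fails at once if the carrier touches the pipette-tip box or the vial rack (contact force between carrier and tipbox above 0.5 N or contact force between carrier and rack above 0.5 N).
It fails at once if the robot hits the pipette-tip box or the vial rack (contact force between any of the fingers, the arm and tipbox above 0.5 N or contact force between any of the fingers, the arm and rack above 0.5 N).
It fails at once if the carrier is lifted more than 15 mm or tipped by more than 15 degrees (height (world z) of carrier_c above 0.053 m or angle between carrier_c's own z axis and vertical above 0.26 rad).
It fails at once if the robot touches a tube (contact force between any of the fingers, the arm and tube1 above 0.5 N or contact force between any of the fingers, the arm and tube2 above 0.5 N or contact force between any of the fingers, the arm and tube3 above 0.5 N or contact force between any of the fingers, the arm and tube4 above 0.5 N or contact force between any of the fingers, the arm and tube5 above 0.5 N).
It fails at once if a bystander (stain bottle, beaker, dishes, slide box, objective) is displaced by more than 15 mm (distance of any of stain, beaker, dishes, slidebox, objective from where it was at the start of the episode above 0.015 m).
It also fails if it takes over 67 s, if anything falls off the work surface, if the arm or the gripper's body presses on something with over 40 N, if the wrist force passes 120 N, or if a joint passes its speed limit or range.

### The arm

A 6-joint arm with a two-finger parallel gripper is mounted at the origin on the work surface. World frame = base frame: x ahead of the robot, y to its left, z up, the work surface at z = 0. Lengths are in m, angles in rad, forces in N, time in s.
With the tool pointing down it reaches from about 0.3 to 0.825 m from the base axis. Payload 5.4 kg.
Tool frame: the origin (TCP) lies midway between the tips of the shut fingers; the grasp point (between the pads) lies 19 mm behind it (bot.grip_depth is the distance from the TCP to the grasp point, in m); y points along the fingers, z is the direction in which the jaws open and shut, and the axes are right-handed (so a half turn about y gives the same grasp; the last joint's range is limited). The gripper opens to 92 mm and grips with 3 to 60 N. Pads are 20 mm wide; open, the fingers measure 128 mm over their backs; the gripper's body (75 mm by 189 mm) begins 69 mm behind the grasp point.
Start: joints at [-1.383, 0.158, 1.597, -0, 1.386, -0.21], TCP at [0.223, -0.53, 0.215] pointing down, gripper open.
Joint ranges: [-2.91, 2.91], [-0.94, 2.29], [0.18, 2.7], [-1.29, 4.43], [0.17, 2.64], [-3, 3]. Speed limits (rad/s): [2.57, 2.57, 3.14, 3.14, 3.14, 3.14].

### API

Orientations are given as a unit quaternion [w, x, y, z].
In Python, from bench import bot, vision gives the robot as it stands. The module is installed in compiled form; this text tells all that it offers.
- The arm moves only by the tool carry_out, never from a script. Its argument "rows" is a list of rows, each a list of 4 numbers: the shift along the world's x, y, z in cm, then the turn about the world's z in rad. A call has 1 to 12 rows; each row is the pose to reach, as a shift and turn from the pose commanded when the call began; what a row does not reach only later rows make up. A row lasts 1/12 s, in which the tool goes at most 41.7 mm and 7.16 degrees, less where a joint would pass 70% of its speed; a pose out of reach is approached as far as the arm can. A call with a gripper value outside its range is refused whole. "claw" is the finger opening in cm, from 0 to 9.19, set as the call begins (left out, the last holds). The fingers move at their own pace and stop on an object; "force" is the grip in N (left out, the last holds). Time passes only in rows, so rows that repeat a pose let the fingers close. It gives the time, the measured TCP pose, the force and the opening at its end, in the units of the state.
- bot.get_obs(): the state, without advancing time (a new reading comes with each control period).
- vision.read_camera(name): name is "side" or "top"; returns (picture, depth): 420x560x3 uint8, blue, green, red; 420x560 float32, m along the optical axis (not along the pixel's ray), 0 where there is no reading.
- vision.camera_info(name): a dict with "intrinsics" (3x3 intrinsics, pixels), "pose" (4x4, takes a point from camera to world coordinates). Camera axes: x right, y up, looking along -z (the intrinsics and any distortion apply to the point x, -y, -z); pixel columns grow to the right and rows downward; lengths in m; the calibration is good to about 2 mm. A picture is of the moment at which its call begins. camera_info takes no time and is no camera call.
- bot.hand_in(): hands the job in, once; it reports no verdict.
Trained networks look in the newest picture that a camera, given by its name, has taken for a name from the list of things; names that differ only in an ending like _2 or _b are one class to them, and where a whole thing is asked for, a point or a joint stands for the part that bears it (a point fixed in the world has none). Each returns a list of dicts, best first, with "confidence" (0 to 1); they miss things now and then, are a little off and sometimes report something else, mostly with a low value. They report only what shows in the picture. A call takes as long as a camera call. They do not tell look-alikes from the thing itself.
- vision.recognise(camera, target): "point" ([x, y, z] in m, in world coordinates, good to about 4 mm: the middle of the surface that is visible of it).
- vision.masks_of(camera, target): "mask" (420x560 bool, what is visible of it).
- vision.tip_of(camera, target): "point" ([x, y, z] in m, in world coordinates, good to about 4 mm: a listed point, or the origin of a listed thing).
The state is a dict: "time_s": time; "joints": joint angles; "joint_vel": joint speeds; "joint_efforts": joint torques, N m; "eef_pos": TCP position; "tool_rot": TCP orientation; "wrist_force": force on the tool from outside, world axes, zero at the start; "torque": the same for the moment, N m; "width": finger opening in m.
Only numpy, scipy, OpenCV 4.12 (cv2) and the standard library are available. Lean on these libraries where they do the work, as an engineer would, in place of code of your own. Each camera call takes 0.05 s, during which the arm holds its last target. There are 200 camera calls.

## Working session

There is one attempt and no reset: what is moved stays moved. The work goes in short steps, Python scripts to look and compute and a tool call to move; the robot and the scene stay as the last step left them, time stands still between calls to the robot, and variables do not carry over. Pictures are saved under pics/ and viewed, about 8 in all and at most 12, crops included, and the job is handed in when it is done.

Besides the shell and the picture viewer there is one more tool, called after ">>>" as name(argument=value, ...), one argument or row to a line, values as JSON. carry_out: Moves the arm, as the interface text tells. Its arguments: {"type":"object","properties":{"rows":{"type":"array"},"claw":{"type":"number"},"force":{"type":"number"}},"required":["rows"]}

```bash
mkdir -p pics; cat > h.py <<'E'
import numpy as np, cv2
from bench import bot, vision
def shot(cam,name):
    p,d=vision.read_camera(cam); cv2.imwrite('pics/'+name+'.png',p); return p,d
def cloud(cam,d):
    i=vision.camera_info(cam);K=np.array(i['intrinsics']);T=np.array(i['pose'])
    v,u=np.mgrid[:d.shape[0],:d.shape[1]]
    P=np.stack([(u-K[0,2])/K[0,0]*d,-(v-K[1,2])/K[1,1]*d,-d,np.ones_like(d)],-1)
    W=(P@T.T)[...,:3]; W[d<=0]=np.nan; return W
def proj(cam,w):
    i=vision.camera_info(cam);K=np.array(i['intrinsics']);T=np.array(i['pose'])
    c=np.linalg.inv(T)@np.r_[w,1]; q=K@np.array([c[0],-c[1],-c[2]]); return q[:2]/q[2]
E
python3 - <<'E'
from h import *
for c in ['top','side']:
    p,d=shot(c,c+'0'); np.save(c+'0.npy',d)
    print(c,np.round(vision.camera_info(c)['pose'],3).tolist())
    for n in ['board_pivot','board_handle','carrier_c','carrier_grip','bay_c','tipbox','rack','stand','stain','beaker','dishes','slidebox','objective','pocket1','tube3_c']:
        print(n,[(np.round(r['point'],3).tolist(),round(float(r['confidence']),2),proj(c,r['point']).astype(int).tolist()) for r in vision.tip_of(c,n)[:3]])
a=cv2.imread('pics/top0.png')
print(bot.get_obs())
E
```

```text
top [[-0.016, 0.976, -0.218, 0.321], [-1.0, -0.014, 0.01, -0.01], [0.006, 0.219, 0.976, 1.234], [0.0, 0.0, 0.0, 1.0]]
board_pivot [([0.566, 0.158, 0.112], 0.67, [211, 219])]
board_handle [([0.575, 0.294, 0.178], 0.57, [149, 211])]
carrier_c [([0.556, -0.005, 0.038], 0.97, [278, 228]), ([0.305, -0.206, 0.04], 0.56, [359, 325]), ([0.572, 0.249, 0.11], 0.18, [175, 218])]
carrier_grip [([0.558, -0.005, 0.112], 0.93, [277, 222]), ([0.303, -0.205, 0.118], 0.82, [364, 326])]
bay_c [([0.531, -0.394, -0.001], 0.88, [421, 238])]
tipbox [([0.616, -0.208, -0.002], 0.79, [351, 208]), ([0.528, -0.396, -0.001], 0.19, [422, 239])]
rack [([0.418, -0.063, -0.002], 0.73, [300, 282])]
stand [([0.565, 0.154, 0.003], 0.94, [219, 228]), ([0.765, 0.17, -0.002], 0.7, [214, 159])]
stain []
beaker [([0.768, -0.165, 0.002], 0.77, [334, 156])]
dishes [([0.557, -0.007, 0.039], 0.72, [278, 228]), ([0.367, 0.296, 0.008], 0.62, [163, 304])]
slidebox [([0.764, 0.169, -0.001], 0.96, [215, 159])]
objective [([0.57, 0.152, 0.096], 0.59, [215, 219]), ([0.394, -0.352, -0.001], 0.49, [410, 289])]
pocket1 [([0.568, 0.153, 0
[... 1600 characters left out ...]
112, 0.012], 0.52, [299, 309])]
{'time_s': 1.6, 'joints': array([-1.38309231e+00,  1.58391368e-01,  1.59699650e+00,  3.75589784e-05,
        1.38619865e+00, -2.10114606e-01]), 'joint_vel': array([ 0.00077926,  0.00073879,  0.00119936,  0.00114053,  0.0035734 ,
       -0.00124131]), 'joint_efforts': array([ 3.77374863e-04, -3.85565615e+01, -3.22355318e+01,  7.01741385e-02,
        3.08642944e-02, -1.52967056e-05]), 'eef_pos': array([ 0.22274156, -0.53009265,  0.21460776]), 'tool_rot': array([-0.13973513,  0.13970907, -0.6931627 ,  0.69316733]), 'wrist_force': array([ 0.01653821, -1.30767979, -1.05677722]), 'torque': array([-0.00556212,  0.01163398,  0.00503563]), 'width': 0.09228539276238719}
```

View pics/top0.png

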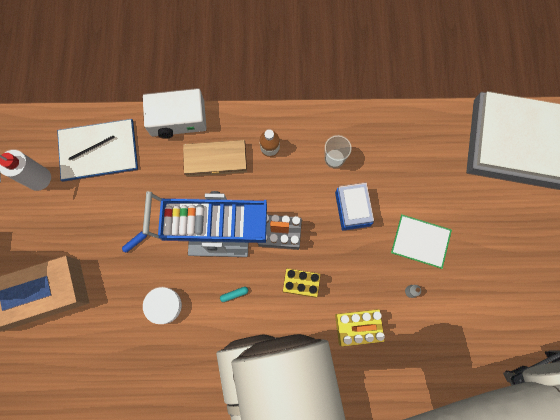

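View pics/side0.png

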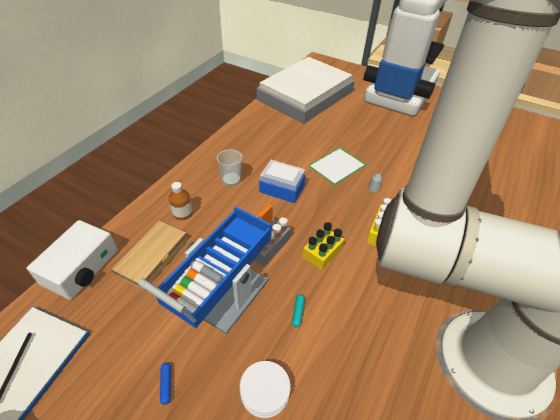

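The top view shows the grey carrier at (278,228), partly under the board's far end. The yellow look-alike is at (360,325), the bay at (421,240), the tip box at (353,207), the rack at (302,283), and the board handle at (149,212). Next I measure the headings.

```bash
python3 - <<'E'
from h import *
# fused rectified top-down map from both depth images, using saved pictures
d=np.load('top0.npy'); W=cloud('top',d); p=cv2.imread('pics/top0.png')
Ws=cloud('side',np.load('side0.npy')); ps=cv2.imread('pics/side0.png')
def rect(name,m,W,lo,hi):
    P=W[m&(W[...,2]>lo)&(W[...,2]<hi)]
    if len(P)<20: print(name,'few',len(P));return
    r=cv2.minAreaRect((P[:,:2]*1000).astype(np.float32)); print(name,len(P),np.round(r[0]),np.round(r[1]),round(r[2],1),'box',np.round(cv2.boxPoints(r)).tolist(),'z',np.round(np.percentile(P[:,2],[5,50,95]),3))
vision.read_camera('top')
for n,lo,hi in [('tipbox',.05,.08),('rack',.04,.08),('carrier_c',.06,.09),('carrier_grip',.10,.14),('board_handle',.165,.2),('stand',.005,.02)]:
    for k,r in enumerate(vision.masks_of('top',n)[:2]): rect(n+f"{k} {r['confidence']:.2f}",r['mask'],W,lo,hi)
vision.read_camera('side')
for n,lo,hi in [('tipbox',.05,.08),('rack',.04,.08),('board_handle',.165,.2)]:
    for k,r in enumerate(vision.masks_of('side',n)[:1]): rect('side '+n,r['mask'],Ws,lo,hi)
for nm,pp,WW in [('top',p,W),('side',ps,Ws)]:
    h=cv2.cvtColor(pp,cv2.COLOR_BGR2HSV)
    box=(abs(WW[...,0]-.53)<.12)&(abs(WW[...,1]+.39)<.12)
    g=(h[...,0]>45)&(h[...,0]<85)&(h[...,1]>70)
    rect(nm+' bay green',g&box,WW,-.02,.02)
    blue=(h[...,0]>105)&(h[...,0]<130)&(h[...,1]>150)
    rect(nm+' board blue',blue&(WW[...,1]>0)&(abs(WW[...,0]-.57)<.1),WW,.115,.145)
    rect(nm+' tipblue',blue&(WW[...,1]<-.1)&(abs(WW[...,0]-.6)<.12),WW,.01,.09)
    o=(h[...,0]<15)&(h[...,1]>200)
    rect(nm+' tab',o&(abs(WW[...,1])<.06)&(abs(WW[...,0]-.557)<.06),WW,.085,.14)
    gx=(WW[...,2]>.04)&(WW[...,2]<.09)&(abs(WW[...,0]-.557)<.07)&(WW[...,1]<.02)&(WW[...,1]>-.1); rect(nm+' caps',gx,WW,.04,.09)
    rect(nm+' rackall',(abs(WW[...,0]-.419)<.07)&(abs(WW[...,1]+.063)<.07),WW,.03,.08)
c=cv2.resize(p[150:350,130:470],None,fx=2.35,fy=2.35,interpolation=cv2.INTER_CUBIC); cv2.imwrite('pics/topc.png',c)
E
```

```text
tipbox0 0.77 1182 [ 615. -208.] [107.  76.] 7.6 box [[557.0, -178.0], [567.0, -253.0], [673.0, -239.0], [663.0, -164.0]] z [0.06  0.066 0.07 ]
tipbox1 0.46 26 [556. 134.] [ 44. 139.] 67.8 box [[483.0, 140.0], [611.0, 87.0], [628.0, 128.0], [500.0, 181.0]] z [0.052 0.064 0.08 ]
rack0 0.86 489 [415. -62.] [89. 59.] 80.4 box [[378.0, -101.0], [437.0, -111.0], [452.0, -23.0], [393.0, -14.0]] z [0.04  0.065 0.07 ]
carrier_c0 0.77 360 [549. -16.] [84. 69.] 84.5 box [[511.0, -55.0], [580.0, -61.0], [588.0, 22.0], [519.0, 29.0]] z [0.067 0.074 0.079]
carrier_c1 0.63 488 [ 300. -207.] [70. 98.] 4.6 box [[261.0, -160.0], [269.0, -259.0], [338.0, -253.0], [330.0, -155.0]] z [0.069 0.074 0.078]
carrier_grip0 0.60 120 [ 300. -207.] [12. 46.] 5.5 box [[292.0, -184.0], [297.0, -230.0], [309.0, -229.0], [304.0, -183.0]] z [0.111 0.13  0.133]
carrier_grip1 0.57 129 [550.  -8.] [45. 13.] 84.8 box [[542.0, -30.0], [555.0, -31.0], [559.0, 14.0], [546.0, 15.0]] z [0.106 0.128 0.133]
board_handle0 0.69 266 [570. 299.] [16. 99.] 86.9 box [[520.0, 294.0], [620.0, 289.0], [620.0, 304.0], [521.0, 310.0]] z [0
[... 1417 characters left out ...]
[-0.001  0.001  0.003]
side board blue 1475 [568. 154.] [257.  99.] 87.4 box [[513.0, 27.0], [612.0, 23.0], [624.0, 280.0], [525.0, 284.0]] z [0.116 0.127 0.136]
side tipblue 561 [ 565. -462.] [626. 102.] 80.5 box [[463.0, -762.0], [564.0, -779.0], [667.0, -162.0], [566.0, -145.0]] z [0.013 0.036 0.086]
side tab 144 [553.  -7.] [45. 13.] 87.9 box [[545.0, -29.0], [558.0, -29.0], [560.0, 16.0], [547.0, 16.0]] z [0.093 0.122 0.131]
side caps 398 [549. -23.] [80. 74.] 84.1 box [[508.0, -59.0], [582.0, -66.0], [590.0, 13.0], [516.0, 21.0]] z [0.043 0.055 0.077]
side rackall 922 [419. -61.] [92. 60.] 80.6 box [[382.0, -102.0], [442.0, -112.0], [457.0, -21.0], [397.0, -11.0]] z [0.035 0.05  0.069]
```

View pics/topc.png

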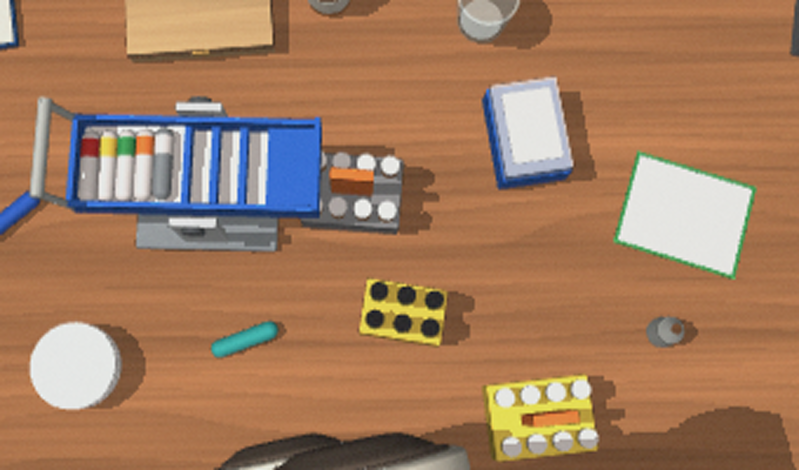

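Only the grey carrier at crop (350,190) fits. The one at crop (545,415) is the yellow look-alike. The tab is at about (0.552, -0.008) and the carrier's long axis is at 84.6°, while the bay is centred at (0.527, -0.390) at 71.8°. The corridor between rack and tip box is near x = 0.50. Moving above the tab now.

>>> carry_out(
  rows=[
    [2,3.2,0,0.09],
    [4,6.3,0,0.18],
    [6,9.5,0,0.27],
    [8,12.7,0,0.36],
    [10,15.8,0,0.45],
    [12,19,0,0.54],
    [14,22.2,0,0.63],
    [16,25.3,0,0.72],
    [18,28.5,0,0.81],
    [20,31.7,0,0.9],
    [22,34.8,0,0.99],
    [24,38,0,1.08],
  ],
  claw=5,
  force=20,
)

```text
time_s: 3.15
eef_pos: [0.4635, -0.1484, 0.2149]
tool_rot: [-0.477, 0.477, -0.521, 0.522]
wrist_force: [0.1, -0.1, 0.6]
width: 0.0502
```

>>> carry_out(
  rows=[
    [2.2,3.5,0,0],
    [4.4,7,0,0],
    [6.6,10.6,0,0],
    [8.9,14.2,0,0],
    [8.9,14.2,-2,0],
    [8.9,14.2,-4,0],
    [8.9,14.2,-4,0],
    [8.9,14.2,-4,0],
  ],
)

```text
time_s: 3.82
eef_pos: [0.5508, -0.0078, 0.1737]
tool_rot: [0.476, -0.477, 0.523, -0.522]
wrist_force: [0.1, 0.6, 0.1]
width: 0.0497
```

```bash
python3 - <<'E'
from h import *
o=bot.get_obs(); print(o['time_s'],o['eef_pos'],o['tool_rot'],o['width'])
p,d=shot('side','s1'); 
for n in ['carrier_grip','carrier_c']: print(n,[(np.round(r['point'],3).tolist(),round(float(r['confidence']),2)) for r in vision.tip_of('side',n)[:2]])
t=proj('side',o['eef_pos']); print(t)
u,v=t.astype(int); cv2.imwrite('pics/s1c.png',cv2.resize(p[120:300,170:390],None,fx=3,fy=3,interpolation=cv2.INTER_CUBIC))
E
```

```text
3.8167 [ 0.55080967 -0.00784858  0.17368623] [ 0.47567223 -0.47684526  0.52349092 -0.52183502] 0.04968517041815228
carrier_grip [([0.302, -0.211, 0.114], 0.61), ([0.551, -0.012, 0.116], 0.57)]
carrier_c [([0.557, -0.011, 0.042], 0.79), ([0.304, -0.208, 0.038], 0.77)]
[266.35744425 196.37995901]
```

View pics/s1c.png

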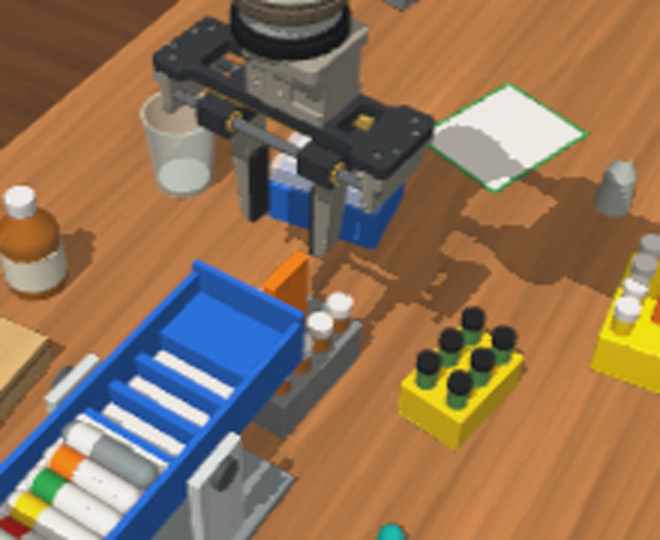

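The fingers straddle the orange tab, clear of the board end. Descending and closing.

>>> carry_out(
  rows=[
    [0,0,-3,0],
    [0,0,-6,0],
    [0,0,-8,0],
    [0,0,-8,0],
    [0,0,-8,0],
  ],
)

```text
time_s: 4.38
eef_pos: [0.5517, -0.0085, 0.0951]
tool_rot: [0.476, -0.476, 0.523, -0.523]
wrist_force: [0.4, 0.1, 1.0]
width: 0.0501
```

>>> carry_out(
  rows=[
    [0,0,0,0],
    [0,0,0,0],
    [0,0,0,0],
    [0,0,0,0],
    [0,0,0,0],
    [0,0,0,0],
  ],
  claw=0,
  force=20,
)

```text
time_s: 4.88
eef_pos: [0.5525, -0.0082, 0.0953]
tool_rot: [-0.477, 0.476, -0.522, 0.523]
wrist_force: [2.1, -0.2, 1.0]
width: 0.0121
```

>>> carry_out(
  rows=[
    [-0.9,-1.5,0,0],
    [-2.0,-3.3,0,0],
    [-3.1,-5.2,0,0],
    [-4,-7,0,0],
    [-4.7,-8.8,0,0],
    [-5.1,-10.7,0,0],
    [-5.2,-12.6,0,0],
    [-5.3,-14.5,0,0],
    [-5.3,-16.5,0,0],
    [-5.3,-18.5,0,0],
    [-5.3,-20.5,0,0],
    [-5.3,-22,0,0],
  ],
)

```text
time_s: 5.88
eef_pos: [0.499, -0.2291, 0.0951]
tool_rot: [-0.476, 0.476, -0.523, 0.523]
wrist_force: [-1.5, 6.9, 11.1]
width: 0.0119
```

```bash
python3 - <<'E'
from h import *
o=bot.get_obs(); print(o['time_s'],o['eef_pos'],o['width'],o['wrist_force'])
p,d=shot('side','s2')
for n in ['carrier_c','bay_c']: print(n,[(np.round(r['point'],3).tolist(),round(float(r['confidence']),2)) for r in vision.tip_of('side',n)[:2]])
E
```

```text
5.8833 [ 0.49895142 -0.22914157  0.09514162] 0.01190806031464822 [-1.5072272   6.86151001 11.14221296]
carrier_c [([0.502, -0.23, 0.041], 0.93), ([0.302, -0.207, 0.035], 0.55)]
bay_c [([0.529, -0.386, -0.001], 0.87), ([0.801, 0.017, -0.004], 0.23)]
```

>>> carry_out(
  rows=[
    [0,-1.8,0,0],
    [0,-3.6,0,0],
    [0.2,-5.4,0,0],
    [0.5,-7.2,0,-0.03],
    [0.9,-9,0,-0.07],
    [1.4,-10.8,0,-0.11],
    [1.9,-12.6,0,-0.15],
    [2.4,-14.4,0,-0.19],
    [2.9,-16.1,0,-0.22],
    [2.9,-16.1,0,-0.22],
    [2.9,-16.1,0,-0.22],
  ],
)

```text
time_s: 6.95
eef_pos: [0.5282, -0.3891, 0.0948]
tool_rot: [-0.416, 0.416, -0.571, 0.572]
wrist_force: [0.7, -1.3, 1.5]
width: 0.012
```

>>> carry_out(
  rows=[
    [0,0,0,0],
    [0,0,0,0],
    [0,0,0,0],
  ],
  claw=4,
)

```text
time_s: 7.2
eef_pos: [0.5273, -0.3874, 0.0939]
tool_rot: [0.416, -0.416, 0.572, -0.571]
wrist_force: [0.1, -0.8, -0.7]
width: 0.0298
```

>>> carry_out(
  rows=[
    [0,0,3,0],
    [0,0,7,0],
    [0,0,11,0],
    [0,3.5,14,0.12],
    [0,7,16,0.24],
    [0,10.5,16,0.36],
    [0,14,16,0.48],
  ],
)

```text
time_s: 7.78
eef_pos: [0.528, -0.2473, 0.2568]
tool_rot: [0.542, -0.541, 0.454, -0.456]
wrist_force: [0.9, 0.3, 0.2]
width: 0.0395
```

```bash
python3 - <<'E'
from h import *
o=bot.get_obs(); print(o['time_s'],o['eef_pos'],o['tool_rot'],o['width'],o['wrist_force'])
for cam in ['side','top']:
    p,d=shot(cam,cam+'3');W=cloud(cam,d)
    for n in ['carrier_c','bay_c','carrier_grip','board_handle']: print(n,[(np.round(r['point'],3).tolist(),round(float(r['confidence']),2)) for r in vision.tip_of(cam,n)[:2]])
    for lo,hi in [(.03,.09),(.1,.14)]:
        P=W[(abs(W[...,0]-.53)<.09)&(abs(W[...,1]+.39)<.09)&(W[...,2]>lo)&(W[...,2]<hi)]
        if len(P)>20: print(cam,len(P),cv2.minAreaRect((P[:,:2]*1000).astype(np.float32)))
cv2.imwrite('pics/t3c.png',cv2.resize(p[150:340,130:490],None,fx=2.2,fy=2.2))
E
```

```text
7.7833 [ 0.5280348  -0.24726572  0.25675885] [ 0.5416278  -0.54115873  0.45369158 -0.45601591] 0.039505699364786324 [0.90445502 0.31119802 0.1784101 ]
carrier_c [([0.533, -0.391, 0.042], 0.64), ([0.301, -0.208, 0.038], 0.61)]
bay_c [([0.528, -0.388, -0.002], 0.52)]
carrier_grip [([0.527, -0.393, 0.113], 0.97), ([0.304, -0.208, 0.112], 0.95)]
board_handle [([0.574, 0.298, 0.178], 0.86)]
side 874 ((528.2029418945312, -386.7329406738281), (112.99649047851562, 82.62677764892578), 71.37569427490234)
side 148 ((528.1495971679688, -386.6946716308594), (47.16730880737305, 14.087255477905273), 71.64679718017578)
carrier_c [([0.532, -0.386, 0.039], 0.71)]
bay_c [([0.567, 0.088, 0.1], 0.42)]
carrier_grip [([0.532, -0.387, 0.117], 0.58), ([0.421, -0.061, 0.0], 0.43)]
board_handle [([0.368, 0.296, 0.005], 0.69), ([0.578, 0.3, 0.176], 0.56)]
top 148 ((527.383056640625, -392.1943664550781), (105.12925720214844, 68.79717254638672), 71.6056137084961)
top 86 ((527.1917114257812, -380.2940673828125), (28.948894500732422, 12.468865394592285), 70.90770721435547)
```

View pics/t3c.png

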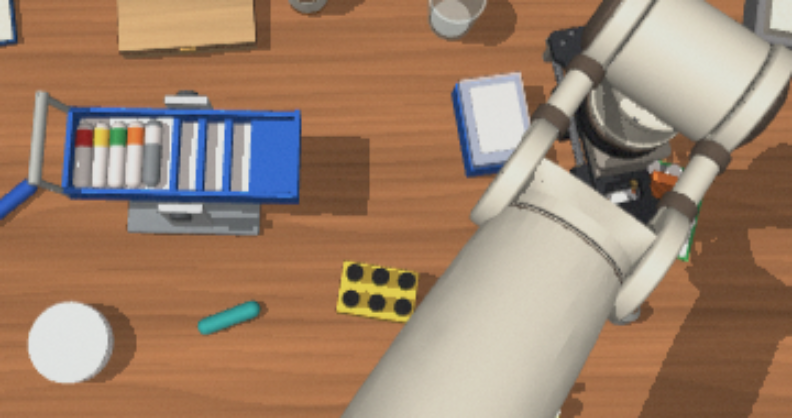

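The carrier is parked within about 4 mm and 0.5° of the bay. On to the handle at (0.573, 0.299, 0.180).

>>> carry_out(
  rows=[
    [0.4,3.7,0,0.11],
    [0.8,7.4,0,0.22],
    [1.2,11.1,0,0.33],
    [1.6,14.8,0,0.44],
    [2,18.5,0,0.55],
    [2.3,22.2,0,0.66],
    [2.6,25.9,0,0.77],
    [3,29.6,0,0.88],
    [3.3,33.3,0,0.99],
    [3.7,37,0,1.1],
    [4,40.7,0,1.2],
    [4.3,44.4,0,1.3],
  ],
  claw=4.5,
)

```text
time_s: 9.28
eef_pos: [0.571, 0.1962, 0.2545]
tool_rot: [-0.706, 0.706, -0.035, 0.035]
wrist_force: [0.3, 1.0, 0.0]
width: 0.045
```

>>> carry_out(
  rows=[
    [0.2,3.5,0,0.06],
    [0.2,7,0,0.06],
    [0.2,10.2,0,0.06],
    [0.2,10.2,-2,0.06],
    [0.2,10.2,-2,0.06],
    [0.2,10.2,-2,0.06],
    [0.2,10.2,-2,0.06],
  ],
)

```text
time_s: 9.87
eef_pos: [0.5732, 0.2958, 0.2348]
tool_rot: [-0.707, 0.707, -0.016, 0.016]
wrist_force: [-0.2, -0.2, 0.4]
width: 0.0451
```

```bash
python3 - <<'E'
from h import *
o=bot.get_obs(); print(o['time_s'],o['eef_pos'],o['tool_rot'],o['width'],o['wrist_force'])
p,d=shot('side','s4');W=cloud('side',d)
print([(np.round(r['point'],3).tolist(),round(float(r['confidence']),2)) for r in vision.tip_of('side','board_handle')[:2]])
cv2.imwrite('pics/s4c.png',cv2.resize(p[170:350,80:300],None,fx=3,fy=3,interpolation=cv2.INTER_CUBIC))
E
```

```text
9.8667 [0.57315644 0.29580008 0.23480652] [-0.70678666  0.70706316 -0.01612763  0.0159439 ] 0.045148253661150384 [-0.16557612 -0.24168483  0.43707258]
[([0.576, 0.298, 0.184], 0.86)]
```

View pics/s4c.png

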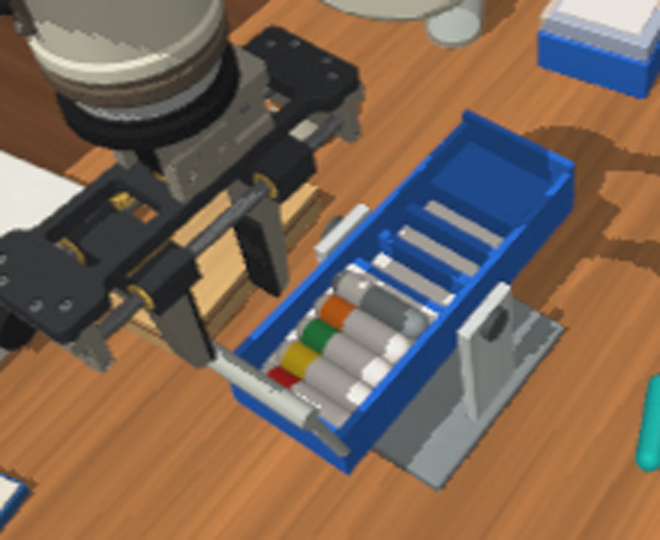

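The handle lies between the open fingers. Descending and gripping.

>>> carry_out(
  rows=[
    [0,0.2,-2.5,0],
    [0,0.3,-5,0],
    [0,0.3,-7.3,0],
    [0,0.3,-7.3,0],
    [0,0.3,-7.3,0],
  ],
)

```text
time_s: 10.38
eef_pos: [0.5724, 0.2991, 0.1613]
tool_rot: [-0.707, 0.707, -0.017, 0.015]
wrist_force: [1.3, 0.1, -0.0]
width: 0.0449
```

>>> carry_out(
  rows=[
    [0,0,0,0],
    [0,0,0,0],
    [0,0,0,0],
    [0,0,0,0],
    [0,0,0,0],
    [0,0,0,0],
  ],
  claw=0,
  force=25,
)

```text
time_s: 10.88
eef_pos: [0.5732, 0.3005, 0.1626]
tool_rot: [0.707, -0.706, 0.015, -0.016]
wrist_force: [-0.6, 1.5, 3.6]
width: 0.0132
```

>>> carry_out(
  rows=[
    [0,-0.18,0.36,0],
    [0,-0.37,0.72,0],
    [0,-0.57,1.07,0],
    [0,-0.77,1.41,0],
    [-0.05,-0.99,1.75,0],
    [-0.05,-1.21,2.09,0],
    [-0.05,-1.44,2.42,0],
    [-0.07,-1.68,2.74,0],
    [-0.08,-1.93,3.06,0],
    [-0.09,-2.18,3.37,0],
    [-0.1,-2.45,3.67,0],
    [-0.1,-2.72,3.97,0],
  ],
)

```text
time_s: 11.88
eef_pos: [0.5723, 0.2752, 0.2021]
tool_rot: [0.709, -0.705, 0.014, -0.016]
wrist_force: [2.5, 9.2, 0.8]
width: 0.0132
```

>>> carry_out(
  rows=[
    [0,0,0,0],
    [0,0,0,0],
    [0,0,0,0],
    [0,0,0,0],
    [0,0,0,0],
    [0,0,0,0],
    [0,0,0,0],
    [0,0,0,0],
    [0,0,0,0],
    [0,0,0,0],
    [0,0,0,0],
    [0,0,0,0],
  ],
)

```text
time_s: 12.88
eef_pos: [0.5723, 0.2747, 0.2028]
tool_rot: [0.708, -0.706, 0.014, -0.016]
wrist_force: [0.5, 5.3, 3.7]
width: 0.0133
```

```bash
python3 - <<'E'
from h import *
o=bot.get_obs(); print(o['time_s'],o['eef_pos'],o['width'],o['wrist_force'])
p,d=shot('side','s5')
for n in ['board_handle','board_pivot']: print(n,[(np.round(r['point'],3).tolist(),round(float(r['confidence']),2)) for r in vision.tip_of('side',n)[:2]])
cv2.imwrite('pics/s5c.png',cv2.resize(p[170:350,80:300],None,fx=3,fy=3,interpolation=cv2.INTER_CUBIC))
E
```

```text
12.8833 [0.57229298 0.27468707 0.20280181] 0.013331729637686175 [0.48873742 5.27868139 3.74420289]
board_handle []
board_pivot [([0.567, 0.154, 0.109], 0.93)]
```

View pics/s5c.png

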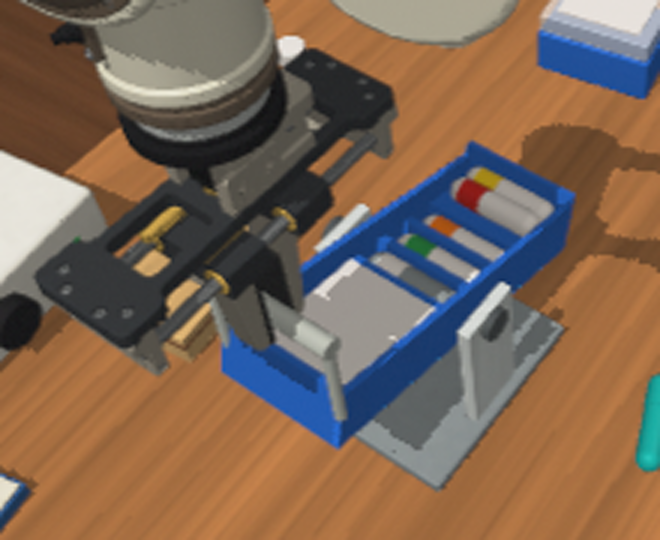

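All three pockets are filled (grey, green, orange), and red and yellow lie on the end shelf. Tipping back now.

>>> carry_out(
  rows=[
    [0.02,0.54,-0.6,0],
    [0.04,1.04,-1.23,0],
    [0.06,1.51,-1.88,0],
    [0.08,1.95,-2.56,0],
    [0.1,2.35,-3.25,0],
    [0.1,2.72,-3.97,0],
    [0.12,3.05,-4.7,0],
    [0.13,3.35,-5.45,0],
    [0.14,3.61,-6.21,0],
    [0.15,3.82,-6.99,0],
    [0.16,4,-7.77,0],
    [0.16,4.14,-8.57,0],
  ],
)

```text
time_s: 14.03
eef_pos: [0.5738, 0.3144, 0.117]
tool_rot: [0.707, -0.707, 0.015, -0.016]
wrist_force: [-1.9, -0.3, 6.4]
width: 0.0132
```

>>> carry_out(
  rows=[
    [0,0.05,-0.4,0],
    [0,0.09,-0.8,0],
    [0,0.13,-1.2,0],
    [0,0.16,-1.6,0],
    [0,0.18,-2,0],
    [0,0.18,-2.4,0],
    [0,0.18,-2.6,0],
    [0,0.18,-2.6,0],
    [0,0.18,-2.6,0],
    [0,0.18,-2.6,0],
    [0,0.18,-2.6,0],
    [0,0.18,-2.6,0],
  ],
)

```text
time_s: 15.03
eef_pos: [0.5739, 0.3165, 0.0903]
tool_rot: [0.707, -0.707, 0.015, -0.016]
wrist_force: [1.9, 4.9, 4.3]
width: 0.0131
```

>>> carry_out(
  rows=[
    [0,0,0,0],
    [0,0,0,0],
    [0,0,0,0],
    [0,0,0,0],
    [0,0,0,0],
    [0,0,0,0],
  ],
)

```text
time_s: 15.53
eef_pos: [0.574, 0.3165, 0.0903]
tool_rot: [0.707, -0.706, 0.015, -0.016]
wrist_force: [0.8, 5.6, 4.5]
width: 0.0135
```

```bash
python3 - <<'E'
from h import *
o=bot.get_obs(); print(o['time_s'],o['eef_pos'],o['width'],o['wrist_force'])
p,d=shot('side','s6')
cv2.imwrite('pics/s6c.png',cv2.resize(p[170:350,80:300],None,fx=3,fy=3,interpolation=cv2.INTER_CUBIC))
E
```

```text
15.5333 [0.57395306 0.3165096  0.09034649] 0.013492925111391932 [0.82579718 5.57587151 4.49477265]
```

View pics/s6c.png

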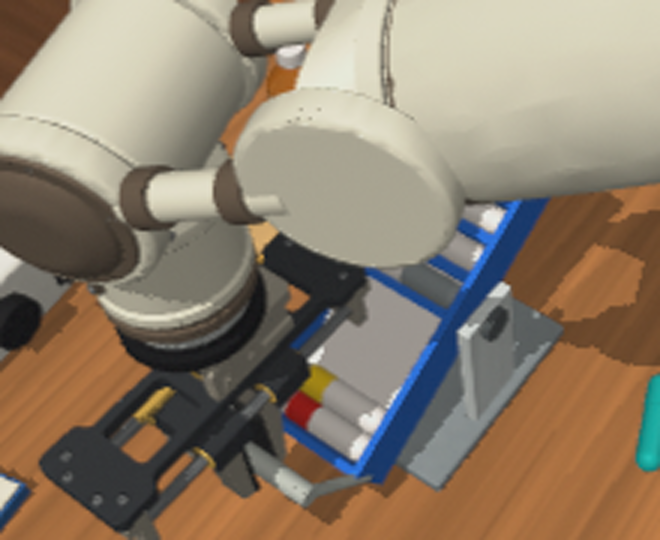

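Red and yellow are back in the channel. Leveling, releasing and retreating.

>>> carry_out(
  rows=[
    [0,0,0.8,0],
    [0,0,1.6,0],
    [0,-0.05,2.4,0],
    [-0.01,-0.18,3.2,0],
    [-0.02,-0.34,4,0],
    [-0.02,-0.52,4.75,0],
    [-0.03,-0.97,5.72,0],
    [-0.05,-1.27,6.45,0],
    [-0.06,-1.6,7.2,0],
    [-0.06,-1.6,7.2,0],
    [-0.06,-1.6,7.2,0],
    [-0.06,-1.6,7.2,0],
  ],
)

```text
time_s: 16.58
eef_pos: [0.5732, 0.3005, 0.1627]
tool_rot: [0.708, -0.706, 0.015, -0.016]
wrist_force: [0.6, 3.3, 5.8]
width: 0.0131
```

>>> carry_out(
  rows=[
    [0,0,0,0],
    [0,0,0,0],
    [0,0,0,0],
    [0,0,0,0],
    [0,0,0,0],
    [0,0,0,0],
  ],
  claw=4.5,
)

```text
time_s: 17.08
eef_pos: [0.5725, 0.2996, 0.1611]
tool_rot: [-0.707, 0.707, -0.016, 0.015]
wrist_force: [0.3, 0.4, -0.8]
width: 0.0449
```

>>> carry_out(
  rows=[
    [0,0,2,0],
    [0,0,5,0],
    [0,0,8,0],
    [0,0,12,0],
    [-2,3,15,0],
    [-4,6,15,0],
    [-6,9,15,0],
    [-8,12,15,0],
    [-10,14,15,0],
    [-10,14,15,0],
    [-10,14,15,0],
    [-10,14,15,0],
  ],
)

```text
time_s: 18.08
eef_pos: [0.4731, 0.4394, 0.3115]
tool_rot: [-0.707, 0.707, -0.015, 0.016]
wrist_force: [0.7, -0.1, 0.6]
width: 0.0454
```

```bash
python3 - <<'E'
from h import *
o=bot.get_obs(); print(o['time_s'],o['eef_pos'],o['width'],o['wrist_force'])
for cam in ['side','top']:
    p,d=shot(cam,cam+'7');W=cloud(cam,d)
    for n in ['carrier_c','bay_c','board_handle','pocket1','stain','beaker','dishes','slidebox','objective']: print(n,[(np.round(r['point'],3).tolist(),round(float(r['confidence']),2)) for r in vision.tip_of(cam,n)[:1]])
    h=cv2.cvtColor(p,cv2.COLOR_BGR2HSV)
    B=W[(h[...,0]>105)&(h[...,0]<130)&(h[...,1]>150)&(abs(W[...,0]-.567)<.06)&(abs(W[...,1]-.06)<.035)&(W[...,2]>.09)&(W[...,2]<.125)]
    if len(B)>30:
        s=np.polyfit(B[:,1],B[:,2],1)[0]; print(cam,'shelf slope (=tilt)',s,len(B))
    cv2.imwrite('pics/%s7c.png'%cam,cv2.resize(p[130:350,90:350],None,fx=2.7,fy=2.7,interpolation=cv2.INTER_CUBIC))
E
```

```text
18.0833 [0.47307449 0.43941609 0.31146743] 0.045429449138374434 [ 0.71484215 -0.11697701  0.6136014 ]
carrier_c [([0.299, -0.208, 0.041], 0.57)]
bay_c [([0.57, 0.158, 0.109], 0.4)]
board_handle [([0.573, 0.299, 0.182], 0.85)]
pocket1 [([0.568, 0.15, 0.102], 0.82)]
stain []
beaker []
dishes [([0.365, 0.296, -0.001], 0.87)]
slidebox [([0.764, 0.17, 0.004], 0.73)]
objective []
carrier_c [([0.306, -0.205, 0.041], 0.9)]
bay_c [([0.527, -0.394, 0.003], 0.93)]
board_handle [([0.573, 0.299, 0.177], 0.94)]
pocket1 [([0.569, 0.156, 0.098], 0.82)]
stain [([0.802, 0.018, 0.004], 0.7)]
beaker []
dishes [([0.367, 0.294, 0.006], 0.74)]
slidebox [([0.768, 0.168, -0.001], 0.75)]
objective [([0.397, -0.353, 0.001], 0.66)]
top shelf slope (=tilt) -0.015498868517506278 738
```

View pics/side7c.png

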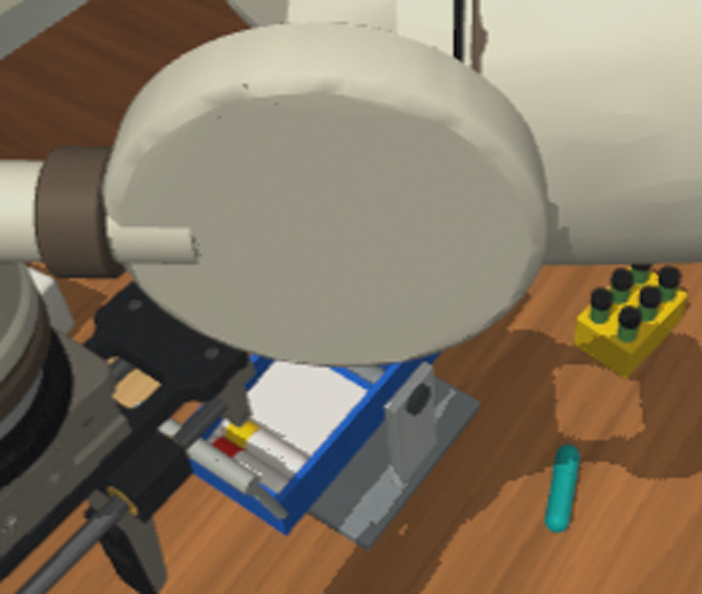

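The side view is blocked by the arm, so I use the top view.

```bash
python3 - <<'E'
import cv2
p=cv2.imread('pics/top7.png'); cv2.imwrite('pics/top7d.png',cv2.resize(p[130:320,130:480],None,fx=2.25,fy=2.25,interpolation=cv2.INTER_CUBIC))
E
```

```text
(no output)
```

View pics/top7d.png

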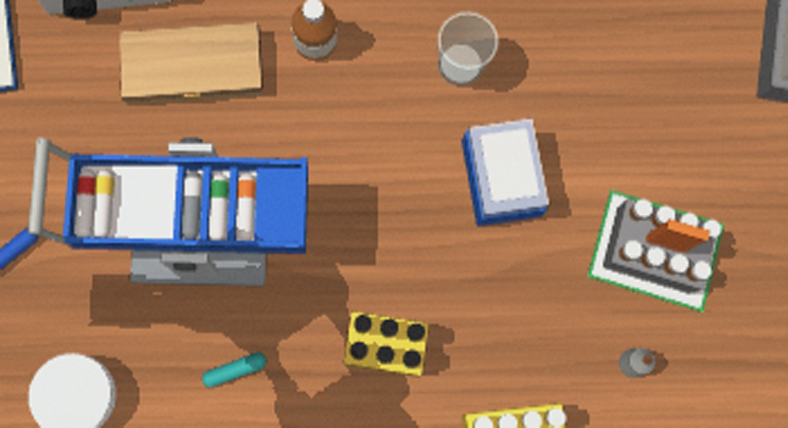

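Everything is in place: the carrier is square inside the green outline at (655,250), three tubes are in the pockets at (192–246,205), and two are in the channel at (86–104,203). Handing in.

```bash
python3 -c "
from bench import bot
print(bot.hand_in())"
```

```text
the job is handed in; nothing more can be done
None
```

The job is done and handed in at about 18 s of the 67 s allowed; the hand-in gives no verdict.

**What I did:** I slid the grey carrier by its tab, without lifting it, between the rack and the tip box into the bay. I tilted the board to about +0.3 rad, which filled all three pockets (grey, green, orange). Tipping it to about −0.45 rad rolled red and yellow back into the channel. I then leveled the board, let go and retreated.

**Last checks:**
- **Carrier:** about 4 mm from the bay centre and 0.5° off square, measured just after release. In the final top picture it stands square inside the outline.
- **Board:** tilt about 0.015 rad, with the handle back at its starting position to within about 1 mm.
- **Tubes:** the final top picture shows three in the pockets and two in the channel.
- **Bystanders:** the stain bottle, dishes, slide box and objective were found within a few mm of where they started. The beaker was not detected at the end, but it stands untouched in the picture.
- **Robot:** clear of everything. I saw no sign of contact with the tip box, the rack or the tubes; the largest wrist force I read was about 13 N.

**Failed or disagreeing checks:**
- The arm blocked most of the side camera at the end, so the final state rests mainly on the top view.
- In the final pictures the network's best match for the carrier was the yellow look-alike, so I judged the parked carrier by eye.

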